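# Close the parts boxes with their own lids

### The arm

A 6-joint arm with a two-finger parallel gripper is mounted at the origin on the work surface. World frame = base frame: x ahead of the robot, y to its left, z up, the work surface at z = 0. Lengths are in m, angles in rad, forces in N, time in s.
With the tool pointing down it reaches from about 0.325 to 0.9 m from the base axis. Payload 6.1 kg.
Tool frame: the origin (TCP) lies midway between the tips of the shut fingers; the grasp point (between the pads) lies 19 mm behind it; z points along the fingers, y is the line along which they close (so a half turn about z gives the same grasp; the last joint's range is limited). The gripper opens to 85 mm and grips with 20 to 120 N. Pads are 22 mm wide; open, the fingers measure 114 mm over their backs; the gripper's body (76 mm by 85 mm) begins 54 mm behind the grasp point. The pads swing forward as they close: fully open they stand 13 mm farther back than shut.
Start: joints at [1.103, 0.22, 1.526, -0, 1.395, -0.126], TCP at [0.209, 0.589, 0.231] pointing down, gripper open.
Joint ranges: [-2.98, 2.98], [-0.91, 2.08], [0.09, 2.57], [-1.24, 4.39], [0.2, 2.65], [-2.68, 2.68]. Speed limits (rad/s): [2.57, 2.57, 3.01, 3.14, 3.14, 3.14].

### API

Orientations are given as [roll, pitch, yaw] about the fixed x, y, z axes, in that order (R = Rz(yaw) Ry(pitch) Rx(roll)).
In Python, from plant import movep, move_l, set_joints, gripper_to, hold, inverse_kinematics, observe, get_image, get_calibration, Unreachable, job_done gives the robot as it stands. Calls block until the motion is done:
- movep(position, orientation): joint-space move of the TCP to a pose.
- move_l(position, feed=0.15, rotation=None, max_force=None): straight line of the TCP; rotation=None keeps the orientation; feed is the mean speed in m/s. With max_force (N) it stops when the force on the tool has changed by that much, and returns True; else False.
- set_joints(angles): joint-space move.
- gripper_to(opening, f_grip=None): finger opening in m; f_grip is the grip in N (None keeps the last); returns when the fingers have stopped.
- hold(seconds).
- inverse_kinematics(position, orientation): joint angles nearest the present ones, or None.
- observe(): the state.
- get_image(name): name is "scene" or "top" or "wrist"; returns (picture, depth): 420x560x3 uint8, red, green, blue; 420x560 float32, m along the optical axis (not along the pixel's ray), 0 where there is no reading.
- get_calibration(name): a dict with "intrinsics" (3x3 intrinsics, pixels), "dist_coeffs" ([k1, k2, p1, p2, k3] as OpenCV has them; the pictures are not rectified), "world_from_camera" (4x4, takes a point from camera to world coordinates). Camera axes: x right, y down, z forward; pixel columns grow to the right and rows downward; lengths in m; the calibration is good to about 2 mm. A picture is of the moment at which its call begins: read the wrist's pose just before it. get_calibration takes no time and is no camera call; for the wrist camera it gives the pose at the moment of the call.
A pose or a line that the arm cannot do raises Unreachable and nothing moves.
- job_done(): hands the job in; it is judged then, once.
The state is a dict: "time_s": time; "q": joint angles; "joint_velocities": joint speeds; "joint_torque": joint torques, N m; "eef_pos": TCP position; "tcp_rot": TCP orientation; "ft_force": force on the tool from outside, world axes, zero at the start; "torque": the same for the moment, N m; "opening": finger opening in m; "grasp_force": force on a finger pad.
Only numpy, scipy, OpenCV 4.12 (cv2) and the standard library are available. Lean on these libraries where they do the work, as an engineer would, in place of code of your own. Each camera call takes 0.05 s, during which the arm holds its last target. There are 200 camera calls.

### The job

Close the three metal parts boxes on the hobby bench, each with its own lid, told by shape and size: every lid must sit fully home, flat on the rim all round. The round lid has been left lying on the wrong box, and one smaller round lid belongs to none of them: leave that one where it is. Leave the boxes standing where they are and do not knock the other things about.

Things in the scene. Friction and masses are not known exactly. Their poses are not given: they have to be found in the camera images.
- mouth_long (a point): Long rectangular parts box, 170 x 76 mm outside, 45 mm high. Plain aluminium, walls 3 mm, open on top, some small hardware fixed on its floor (all below 22 mm); loose, about 0.6 kg. This point is the centre of its mouth at rim level, z up, x along the long side.
- mouth_short (a point): Short rectangular parts box, 120 x 76 mm outside, 60 mm high. Plain aluminium, walls 3 mm, open on top, some small hardware fixed on its floor (all below 22 mm); loose, about 0.6 kg. This point is the centre of its mouth at rim level, z up, x along the long side. At the start the round lid lies across this mouth.
- mouth_round (a point): Round parts box, 108 mm outside diameter, 50 mm high. Plain aluminium, walls 3 mm, open on top, some small hardware fixed on its floor (all below 22 mm); loose, about 0.6 kg. This point is the centre of its mouth at rim level, z up, on its axis.
- lid_long_center (a point): Aluminium lid of the long box, 170 x 76 mm, wooden bar grip 56 x 16 mm (x along both). Point: centre, half-way up (39 mm in all). Bottom up: 8 mm lip (4 mm play all round in its box's mouth, 7 mm at its foot), 3 mm plate (top 8.5 mm below this point), 28 mm high grip. About 140 g. Fully home: plate on the rim, this point 11.5 mm above the mouth point.
- lid_short_center (a point): Aluminium lid of the short box, 120 x 76 mm, wooden bar grip 56 x 16 mm (x along both). Point: centre, half-way up (39 mm in all). Bottom up: 8 mm lip (4 mm play all round in its box's mouth, 7 mm at its foot), 3 mm plate (top 8.5 mm below this point), 28 mm high grip. About 140 g. Fully home: plate on the rim, this point 11.5 mm above the mouth point.
- lid_round_center (a point): Aluminium lid of the round box, 108 mm across, round wooden knob 26 mm thick. Starts lying loose on the short box's rim. Point: centre, half-way up (39 mm in all). Bottom up: 8 mm lip (4 mm play all round in its box's mouth, 7 mm at its foot), 3 mm plate (top 8.5 mm below this point), 28 mm high grip. About 140 g. Fully home: plate on the rim, this point 11.5 mm above the mouth point.
- lid_spare_center (a point): Left-over round lid, 84 mm across, same make as the others (39 mm high in all, knob 26 mm in diameter), belonging to none of these boxes. It stays where it lies. Origin at its centre, half-way up.
- flux: Bystander: upright amber bottle, 60 mm in diameter, 165 mm high, standing among the boxes and lids. Origin under its centre.
- spool: Bystander: solder spool standing on end, 54 mm in diameter, 38 mm high. Origin under its centre.
- tipcup: Bystander: small dark steel cup, 58 mm in diameter, 34 mm high. Origin under its centre.
- spray: Bystander: plain upright spray can, 52 mm in diameter, 180 mm high, standing among the boxes and lids. Origin under its centre.
- driver: Bystander: screwdriver 190 mm long lying along the back of the work area, less than 40 mm high.
- block: Bystander: cork sanding block lying flat, 90 x 40 x 32 mm high. Origin under its centre.
There are look-alikes about, which are no part of the job. Leave any red look-alike of the part that bears lid_round_center alone.

How it is judged:
By the outcome, as a careful person would: the job done as asked, in the order asked, and still so for the second after the job is handed in, with the robot touching nothing.
It also fails if it takes over 70 s, if anything falls off the work surface, if the arm or the gripper's body presses on something with over 40 N, if the wrist force passes 120 N, or if a joint passes its speed limit or range.

## Working session

There is one attempt and no reset: what is moved stays moved. The work goes in short steps, each a Python script; the robot and the scene stay as the last script left them, time stands still between calls to the robot, and variables do not carry over. Pictures are saved under pics/ and viewed, at most 10 in all, crops included, and the job is handed in when it is done.

```bash
ls; mkdir -p pics
cat > h.py <<'E'
import numpy as np, cv2
from plant import *
def cal(n):
    c=get_calibration(n); return np.array(c["intrinsics"],float),np.array(c["dist_coeffs"],float),np.array(c["world_from_camera"],float)
def cast(n,uv,z,c=None):
    K,d,T=c or cal(n)
    p=cv2.undistortPoints(np.array(uv,float).reshape(-1,1,2),K,d).reshape(-1,2)
    r=np.c_[p,np.ones(len(p))]@T[:3,:3].T; o=T[:3,3]
    return o+r*((z-o[2])/r[:,2])[:,None]
def cloud(n,depth,c=None):
    K,d,T=c or cal(n); h,w=depth.shape
    g=np.stack(np.meshgrid(np.arange(w),np.arange(h)),-1).reshape(-1,1,2).astype(float)
    p=cv2.undistortPoints(g,K,d).reshape(-1,2)
    P=np.c_[p,np.ones(len(p))]*depth.reshape(-1,1)
    return (P@T[:3,:3].T+T[:3,3]).reshape(h,w,3)
E
python3 - <<'E'
from h import *
for n in("top","scene"):
    im,dp=get_image(n); cv2.imwrite(f"pics/{n}0.png",im[...,::-1]); np.savez(f"{n}0.npz",im=im,dp=dp)
    K,d,T=cal(n); print(n,K[0,0],T.round(3).tolist(),(dp>0).mean())
E
```

```text
pics
top 389.4552198681022 [[0.026, -0.971, 0.239, 0.388], [-1.0, -0.026, 0.006, -0.002], [0.001, -0.239, -0.971, 0.925], [0.0, 0.0, 0.0, 1.0]] 0.9960884353741497
scene 449.072838726906 [[0.406, 0.678, -0.613, 1.198], [0.914, -0.299, 0.274, -0.294], [0.002, -0.671, -0.741, 0.835], [0.0, 0.0, 0.0, 1.0]] 0.9959566326530612
```

View pics/top0.png

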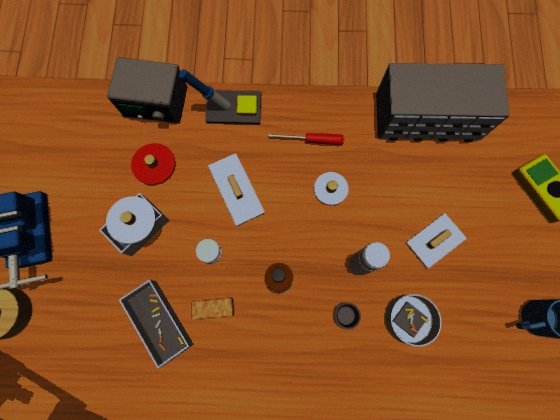

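View pics/scene0.png

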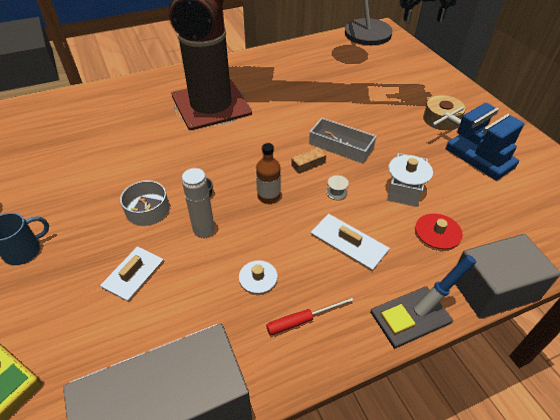

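The top view shows everything:
- **Boxes:** long box (155,322), round box (413,320), and short box (130,225) with the round lid on it, knob at (126,217).
- **Lids:** long lid (236,188) and short lid (437,240).
- **Round look-alikes:** the white 84 mm disc at (331,188) is the spare. The red one at (152,163) is the look-alike and is to be left alone. The white one on the short box is the lid to move.
- **Bystanders:** spray can (370,257), flux (279,277), spool (208,251), cup (347,316), block (212,309).

```bash
cat > m.py <<'E'
from h import *
D=np.load("top0.npz"); im,dp=D["im"],D["dp"]; P=cloud("top",dp); hsv=cv2.cvtColor(im,cv2.COLOR_RGB2HSV)
def roi(c,r):
    m=np.zeros(dp.shape,np.uint8); cv2.circle(m,c,r,1,-1); return m>0
low=(hsv[...,1]<60)&(hsv[...,2]>110)
def rect(a):
    (c,s,ang)=cv2.minAreaRect((a[:,:2]*1000).astype(np.float32))
    if s[0]<s[1]: s=s[::-1]; ang+=90
    return np.round(c,1),np.round(s,1),round((ang+90)%180-90,1)
def big(m):
    n,l,st,_=cv2.connectedComponentsWithStats(m.astype(np.uint8)); return l==1+np.argmax(st[1:,4])
E
python3 - <<'E'
from m import *
# lids: colour contour cast on plate plane
for n,c,r,z in [("lid_long",(236,188),45,.011),("lid_short",(437,240),38,.011),("spare",(331,188),24,.011),("lid_round",(130,218),32,.071)]:
    wood=roi(c,r)&(hsv[...,1]>90)&(hsv[...,2]>90)
    m=big(roi(c,r)&low)
    cs,_=cv2.findContours(m.astype(np.uint8),cv2.RETR_EXTERNAL,cv2.CHAIN_APPROX_NONE)
    k=max(cs,key=cv2.contourArea).reshape(-1,2); w=cast("top",k,z)
    print(n,"rect",rect(w),"circ",np.round(np.array(cv2.fitEllipse((w[:,:2]*1000).astype(np.float32))[:2]),1).tolist(),"z med",np.median(P[m][:,2]).round(4),np.percentile(P[m][:,2],[5,95]).round(4))
    rr=roi(c,r)&(P[...,2]>z+.018)&(P[...,2]<z+.034); 
    if rr.sum()>4: print("   grip pts",rr.sum(),rect(P[rr]),P[rr][:,2].max().round(4))
for n,c,r,z in [("box_long",(155,322),60,.045),("box_short",(130,222),40,.060),("box_round",(413,320),34,.050)]:
    m=roi(c,r)&(abs(P[...,2]-z)<.005)
    q=P[m]; print(n,m.sum(),rect(q), np.round(cv2.fitEllipse((q[cv2.convexHull((q[:,:2]*1000).astype(np.float32),returnPoints=False)[:,0]][:,:2]*1000).astype(np.float32))[:2],1).tolist(),np.median(q[:,2]))
for n,c,r,z in [("flux",(279,277),16,.03),("spray",(370,257),25,.03),("spool",(208,251),16,.02),("cup",(347,316),16,.015),("block",(212,309),28,.02),("red",(152,163),28,.007)]:
    q=P[roi(c,r)&(P[...,2]>z)]; print(n,rect(q),q[:,2].max().round(3))
def up(c,r,s):
    x,y=c; return cv2.resize(im[y-r:y+r,x-r:x+r],(s,s),interpolation=cv2.INTER_CUBIC)
cv2.imwrite("pics/crops.png",np.hstack([up((135,200),65,390),up((413,320),38,390)])[...,::-1])
E
```

```text
lid_long rect (array([663.6, 120.9]), array([170.3,  76.6]), 27.3) circ [[663.8, 121.2], [84.8, 209.8]] z med 0.0111 [0.0083 0.014 ]
   grip pts 166 (array([663.7, 121. ]), array([56.8, 18.1]), 28.0) 0.0421
lid_short rect (array([ 549. , -359.7]), array([120.3,  76.4]), -52.4) circ [[549.3, -360.1], [86.0, 144.4]] z med 0.0114 [0.0087 0.0143]
   grip pts 190 (array([ 549.1, -359. ]), array([57.5, 17.3]), -52.0) 0.0432
spare rect (array([ 671. , -111.4]), array([82.1, 81. ]), 0.4) circ [[671.2, -111.7], [81.7, 82.0]] z med 0.0112 [0.0079 0.0139]
   grip pts 99 (array([ 670.2, -112. ]), array([24. , 23.7]), -1.9) 0.0428
lid_round rect (array([566.1, 344.6]), array([113.8, 105.1]), -38.9) circ [[566.6, 342.8], [106.7, 117.5]] z med 0.0711 [0.0675 0.0737]
   grip pts 127 (array([567.4, 342.3]), array([25.1, 24.5]), 59.1) 0.1026
box_long 447 (array([346.7, 277.2]), array([170.8,  78.2]), 35.7) [[348.2, 275.0], [116.5, 204.7]] 0.04457062383737653
box_short 170 (array([562.7, 346.5]), array([120.2,  77.5]), -41.9) [[565.3, 349.7], [126.1, 163.3]] 0.059708497466859634
box_round 282 (array([ 367.2, -287.6]), array([107.6, 103.2]), -88.2) [[367.4, -287.8], [105.3, 108.6]] 0.04970208466510456
flux (array([437.7,   1. ]), array([80.5, 58.7]), 39.2) 0.925
spray (array([454.2, -96.7]), array([225.9,  51.3]), -67.9) 0.925
spool (array([465.1,  92.4]), array([237.6,  52.2]), 63.0) 0.925
cup (array([369.5, -87.5]), array([170.6,  57.2]), -88.3) 0.925
block (array([384.6, 100. ]), array([202.9,  41.7]), -84.1) 0.925
red (array([582.3, 175.9]), array([524.7, 105.8]), 47.4) 0.925
```

View pics/crops.png

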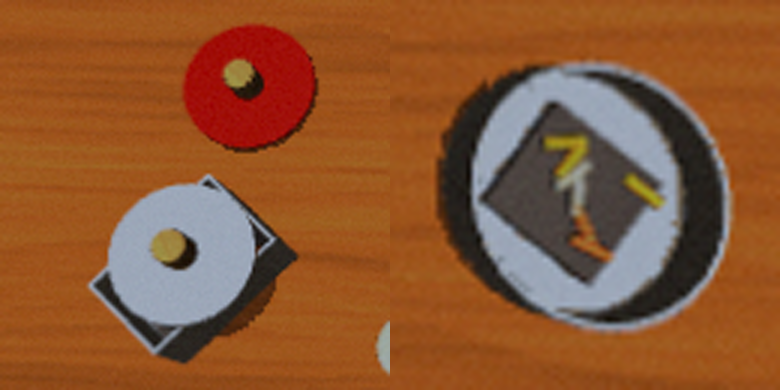

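All sizes match to within 1–2 mm and the heights agree. The crop confirms the white 108 mm lid on the short box as the one to move. I'll start with the round lid.

```bash
cat > act.py <<'E'
from m import *
TOP=.25
def tw(p,yaw,z):
    """pick the yaw branch (half turn) with the smaller last joint"""
    best=None
    for y in (yaw,yaw+np.pi,yaw-np.pi):
        q=inverse_kinematics([*p,z],[np.pi,0,y])
        if q is not None and (best is None or abs(q[5])<best[0]): best=(abs(q[5]),y)
    return best[1]
def pick(p,yaw,ztop):
    y=tw(p,yaw,TOP); gripper_to(.05)
    movep([*p,TOP],[np.pi,0,y]); 
    z=ztop+.005
    move_l([*p,z+.05],feed=.25); hit=move_l([*p,z],feed=.1,max_force=15)
    gripper_to(0,f_grip=40); s=observe()
    print("pick hit",hit,"z",s["eef_pos"][2],"open",s["opening"],"gf",s["grasp_force"])
    move_l([*p,z+.04],feed=.08); move_l([*p,TOP],feed=.3); s=observe(); print("lifted open",s["opening"],"t",s["time_s"]); return y
def over(p,yaw):
    movep([*p,TOP],[np.pi,0,yaw])
def place(p,rim):
    z=rim+.003+.005
    move_l([*p,z+.025],feed=.25); hit=move_l([*p,z-.002],feed=.04,max_force=6); s=observe()
    print("place hit",hit,"z over home",s["eef_pos"][2]-z,"F",np.round(s["ft_force"],1),"xy",np.round(np.array(s["eef_pos"][:2])-p,4))
    return s["eef_pos"][2]-z
def release(p):
    gripper_to(.05); move_l([*p,TOP],feed=.3); print("t",observe()["time_s"])
def snap(name):
    im,dp=get_image("top"); np.savez(name+".npz",im=im,dp=dp); cv2.imwrite(f"pics/{name}.png",im[...,::-1]); return im,dp
E
python3 - <<'E'
from act import *
s=observe(); print(s["time_s"],s["tcp_rot"])
p=np.array([.567,.3425]); b=np.array([.3673,-.2877])
y=pick(p,-.73,.071)
over(b,tw(b,y-1.2,TOP)); e=place(b,.050)
if abs(e)<.004: release(b)
E
```

```text
0.1 [-3.13984219e+00 -2.16802454e-04  2.79979327e+00]
pick hit False z 0.07729529030815346 open 0.02477513765860521 gf 39.47869062423706
lifted open 0.024339966221498643 t 5.0333
place hit True z over home 0.0006988289748574364 F [ 0.2 -0.1  0.1] xy [-0.0003  0.0002]
t 9.9333
```

The round lid appears seated. Next I'll pick the short lid, then re-measure the round and short boxes.

Run:
```python
from act import *
p=np.array([.549,-.3594])
y=pick(p,np.radians(-52.2),.011)
im,dp=snap("t1"); P=cloud("top",dp)
q=P[roi((130,222),45)&(abs(P[...,2]-.06)<.005)]; print("short",rect(q),len(q))
q=P[roi((413,320),40)&(abs(P[...,2]-.053)<.006)]; print("round lid",rect(q),np.percentile(q[:,2],[5,50,95]))
A=np.c_[q[:,:2]-q[:,:2].mean(0),np.ones(len(q))]; print("tilt",np.linalg.lstsq(A,q[:,2],rcond=None)[0])
```

```text
pick hit False z 0.017034579374763947 open 0.01489061074894421 gf 39.76219654083252
lifted open 0.015013551795503307 t 14.3917
short (array([563.2, 347.1]), array([120.4,  78.8]), -41.9) 342
round lid (array([ 366.9, -287. ]), array([106.9, 106.3]), 71.0) [0.05061454 0.05323522 0.05569258]
tilt [-0.00255798 -0.00200705  0.05320076]
```

View pics/t1.png

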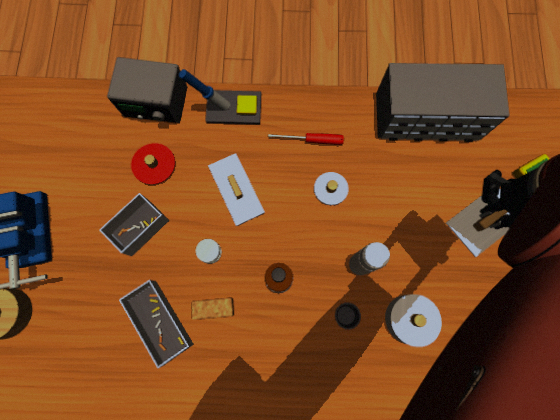

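The picture shows the round lid flat on its box at (416,320), plate at 53 mm with no tilt. The short box at (130,222) is open and undisturbed, and the short lid is in the gripper. I'll place the short lid next, then do the long one.

Run:
```python
from act import *
b=np.array([.563,.3468]); y=np.radians(-41.9)
over(b,tw(b,y,TOP)); e=place(b,.060)
if abs(e)>=.004: raise SystemExit("not home")
release(b)
p=np.array([.6637,.121])
pick(p,np.radians(27.4),.011)
im,dp=snap("t2"); P=cloud("top",dp)
q=P[roi((155,322),62)&(abs(P[...,2]-.045)<.005)]; print("long",rect(q),len(q))
q=P[roi((130,222),45)&(abs(P[...,2]-.063)<.006)]; print("short lid",rect(q),np.percentile(q[:,2],[5,50,95]))
A=np.c_[q[:,:2]-q[:,:2].mean(0),np.ones(len(q))]; print("tilt",np.linalg.lstsq(A,q[:,2],rcond=None)[0])
```

```text
place hit True z over home 0.0008740902952123764 F [-0.3 -0.7  2.2] xy [-0.0002 -0.    ]
t 19.4917
pick hit False z 0.017044075615193503 open 0.015450133990516163 gf 39.52220141887665
lifted open 0.015013038609928371 t 24.4833
long (array([0., 0.]), array([0., 0.]), 0.0) 0Traceback (most recent call last):
  File "<stdin>", line 10, in <module>
    return _quantile_unchecked(
        a, q, axis, out, overwrite_input, method, keepdims, weights)
    return _ureduce(a,
                    func=_quantile_ureduce_func,
    ...<5 lines>...
                    overwrite_input=overwrite_input,
                    method=method)
    r = func(a, **kwargs)
    result = _quantile(arr,
                       quantiles=q,
    ...<2 lines>...
                       out=out,
                       weights=wgt)
    slices_having_nans = np.isnan(arr[-1, ...])
                                  ~~~^^^^^^^^^
IndexError: index -1 is out of bounds for axis 0 with size 0
```

View pics/t2.png

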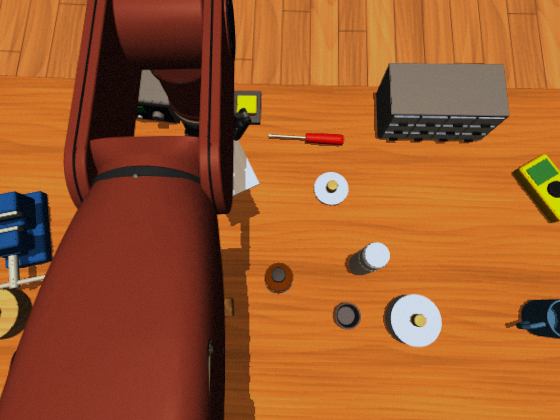

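Here the arm hides the left boxes; the long lid is in the gripper at about (238,170). The long box hasn't been touched, so I'll use t1 for its pose.

Run:
```python
from act import *
P=cloud("top",np.load("t1.npz")["dp"])
q=P[roi((155,322),62)&(abs(P[...,2]-.045)<.005)]; r=rect(q); print("long",r,len(q))
b=(np.array([.3467,.2772])+r[0]/1000)/2; y=np.radians((35.7+r[2])/2)
assert np.linalg.norm(b-[.3467,.2772])<.003 and abs(r[2]-35.7)<2
over(b,tw(b,y,TOP)); e=place(b,.045)
if abs(e)>=.004: raise SystemExit("not home")
release(b)
movep([.45,-.1,.35],[np.pi,0,tw([.45,-.1],0,.35)])
im,dp=snap("t3"); P=cloud("top",dp)
for n,c,rr,z in [("long",(155,322),62,.048),("short",(130,222),45,.063),("round",(413,320),40,.053)]:
    q=P[roi(c,rr)&(abs(P[...,2]-z)<.006)]
    if len(q)<50: print(n,"hidden"); continue
    A=np.c_[q[:,:2]-q[:,:2].mean(0),np.ones(len(q))]; print(n,rect(q),"plane",np.linalg.lstsq(A,q[:,2],rcond=None)[0].round(4))
im,_=get_image("scene"); cv2.imwrite("pics/s3.png",im[...,::-1]); print(observe()["time_s"])
```

```text
long (array([346.5, 277.2]), array([170.5,  78.9]), 35.7) 451
place hit True z over home 0.0007960325165234025 F [-0.7 -0.7  4.4] xy [-0.0003 -0.0002]
t 28.525
long (array([346.5, 276.4]), array([171.6,  77.9]), 35.4) plane [-0.0039  0.0013  0.0481]
short (array([562.6, 346.7]), array([121.2,  80.6]), -41.2) plane [-0.0025  0.0023  0.0631]
round (array([ 366.3, -286.9]), array([108.8, 104.8]), -88.3) plane [-0.0043 -0.0019  0.0533]
30.1167
```

View pics/s3.png

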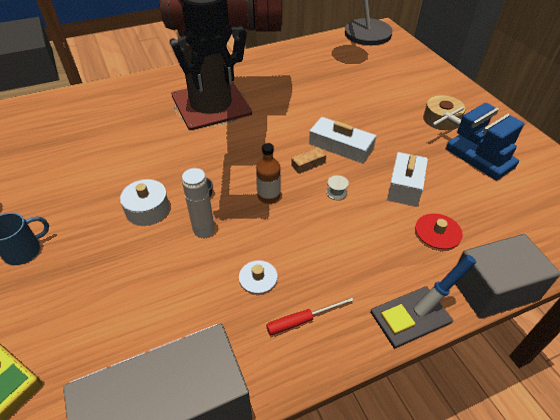

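View pics/t3.png

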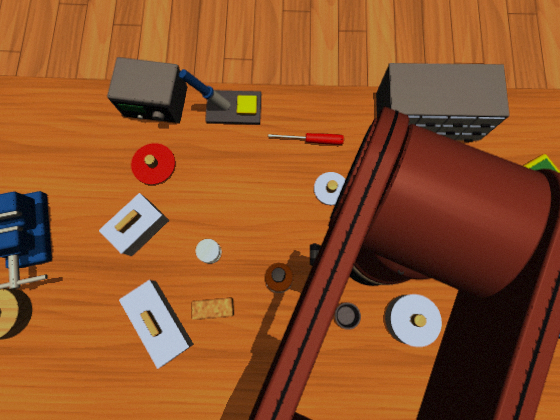

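All three lids sit flat. In the scene view they are round (145,200), long (342,138) and short (409,177), with plates at 53.3, 48.1 and 63.1 mm, which is rim + 3 mm in each case. The spare, the red lid and the bystanders have not moved, and the arm is clear of everything.

```bash
python3 -c "
from plant import *
print(job_done())"
```

```text
the job is handed in; nothing more can be done
None
```

All three boxes are closed with their own lids, each measured flat and fully home; the spare, the red look-alike and the bystanders were left where they were, and the job was handed in at about 30 s.

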